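# Lock the lamp foot with its T-toggle

## Robot

A 6-joint arm with a two-finger parallel gripper is mounted at the origin on the work surface. World frame = base frame: x ahead of the robot, y to its left, z up, the work surface at z = 0. Lengths are in mm, angles in rad, forces in N, time in s.
With the tool pointing down it reaches from about 375 to 900 mm from the base axis. Payload 3.1 kg.
Tool frame: the origin (TCP) lies midway between the tips of the shut fingers; the grasp point (between the pads) lies 19 mm behind it; z points along the fingers, y is the line along which they close (so a half turn about z gives the same grasp; the last joint's range is limited). The gripper opens to 85 mm and grips with 20 to 120 N. Pads are 22 mm wide; open, the fingers measure 114 mm over their backs; the gripper's body (76 mm by 85 mm) begins 54 mm behind the grasp point. The pads swing forward as they close: fully open they stand 13 mm farther back than shut.
Start: joints at [-1.44, 0.527, 1.433, -0, 1.181, -0.178], TCP at [190.565, -595.216, 231.31] pointing down, gripper open.
Joint ranges: [-3.08, 3.08], [-0.75, 2.2], [0.22, 2.44], [-1.43, 4.57], [0, 2.65], [-2.85, 2.85]. Speed limits (rad/s): [2.79, 2.79, 3.14, 3.14, 3.14, 3.14].

## Interface

Orientations are given as a 3x3 rotation matrix whose columns are the frame's x, y, z axes.
In Python, from bench import env gives the robot as it stands. The module is installed in compiled form; this text tells all that it offers.
- The arm moves only by the tool move_arm, never from a script. Its argument "commands" is a list of rows, each a list of 5 numbers: the closure, from -1 (fully open) to 1 (shut), then the shift along the tool's x, y, z in units of 0.02 m (1.0 is 0.02 m), then the turn about the tool's z in units of 120 degrees (1.0 is 120 degrees). A call has exactly 5 rows; each row shifts and turns the commanded pose from where the row before left it, along the tool's axes as they then stand; what a row does not reach is not made up. A row lasts 1/12 s, in which the tool goes at most 41.7 mm and 7.16 degrees, less where a joint would pass 70% of its speed; a pose out of reach is approached as far as the arm can. A call with a number of a shift or a turn outside -1 to 1 is refused whole. A call with a gripper value outside its range is refused whole. The fingers move at their own pace and stop on an object; the grip force is fixed at half the most. Time passes only in rows, so rows that do not move let the fingers close, or fill a call up. It gives the time, the measured TCP pose, the force, the opening and the grip force at its end, in the units of the state.
- env.read_state(): the state, without advancing time (a new reading comes with each control period).
- env.capture(name): name is "scene" or "top" or "wrist"; returns the picture (384x512x3 uint8, blue, green, red); there is no depth.
- env.camera_params(name): a dict with "fx", "fy", "cx", "cy" (pixels), "distortion" ([k1, k2, p1, p2, k3] as OpenCV has them; the pictures are not rectified), "camera_from_world" (4x4, takes a point from world to camera coordinates). Camera axes: x right, y down, z forward; pixel columns grow to the right and rows downward; lengths in mm; the calibration is good to about 2 mm. A picture is of the moment at which its call begins: read the wrist's pose just before it. camera_params takes no time and is no camera call; for the wrist camera it gives the pose at the moment of the call.
- env.job_done(): hands the job in; it is judged then, once.
Trained networks look in the newest picture that a camera, given by its name, has taken for a name from the list of things; names that differ only in an ending like _2 or _b are one class to them, and where a whole thing is asked for, a point or a joint stands for the part that bears it (a point fixed in the world has none). Each returns a list of dicts, best first, with "confidence" (0 to 1); they miss things now and then, are a little off and sometimes report something else, mostly with a low value. They report only what shows in the picture. A call takes as long as a camera call. They do not tell look-alikes from the thing itself.
- env.masks_of(camera, label): "pixels" (384x512 bool, what is visible of it) and "bbox" ([left, top, right, bottom] in pixels, round what is visible of it).
- env.tip_of(camera, label): "centre" ([column, row] in pixels: a listed point, or the origin of a listed thing).
The state is a dict: "time_s": time; "joint_pos": joint angles; "dq": joint speeds; "effort": joint torques, N m; "position": TCP position; "tool_rot": TCP orientation; "ft_force": force on the tool from outside, world axes, zero at the start; "torque": the same for the moment, N m; "finger_gap": finger opening in mm; "finger_force": force on a finger pad.
Only numpy, scipy, OpenCV 4.12 (cv2) and the standard library are available. Lean on these libraries where they do the work, as an engineer would, in place of code of your own. Each camera call takes 0.05 s, during which the arm holds its last target. There are 200 camera calls.

## Task

Lock the microscope lamp's foot: take the winged T-toggle from the parking block, pass its crossbar down through the slot of the lock plate, press it down against the spring, turn it a quarter turn and let it spring up so that it holds across the slot. Feel for the slot gently, without forcing the toggle against the lock (never more than about 40 N) or tipping it over, and leave the other things where they are.

Things in the scene. Friction and masses are not known exactly. Their poses are not given: they have to be found in the camera images.
- toggle_mid (a point): the T-toggle, 62 mm tall, about 90 g, standing loosely in either pocket of the parking block, told by its flat wing handle. This point is on its axis half-way up (31 mm above its underside; the underside starts 16 mm above the table). x runs along both crossbar and wing handle (they are parallel), y across them, z up; half a turn makes no difference.
- toggle_handle (a point): centre of the toggle's black wing handle, 17 mm above toggle_mid: 42 (x) x 12 (y) x 28 mm high. Take it here, across its 12 mm, and firmly (100 N does it no harm): held weakly, it pivots between the fingers when its foot is dragged. It begins 20 mm above the parking block's top.
- toggle_bar (a point): centre of the underside of the toggle's foot, 31 mm below toggle_mid. The steel crossbar is 32 (x) x 10 (y) x 8 mm high; above it a round steel neck, 9 mm across and 26 mm long, leads to the handle.
- rack: grey parking block 70 (x) x 170 (y) x 30 mm high, fixed, with two loose pockets 14 mm deep, 35 x 13 mm, long way along its x, at y = -50 and +50 mm. Origin at the centre of its underside.
- lamp_foot: the lamp's lock block: a white hollow box 110 x 110 mm, fixed, an aluminium plate 96 (x) x 106 (y) x 5 mm on its top. Origin on the table under the box's middle, z up. On the same foot stands the white finned lamp housing, 110 mm across, 185 mm long along x, axis at y = +175 mm, top 147 mm above the table (166 mm with its knob).
- lock_top (a point): point over the box's middle at the height of the plate's top face, 50 mm above the table. The plate has one slot straight down, 37 mm long along x, 12 mm wide along y. It lies at x = 0, but the plate is set over sideways: the slot's middle is -8 to +8 mm along y from here, NOT in this reading: find it by sight or by feeling with the crossbar. The plate is tight and does not shift under a light push.
- lock_lugs (a point): point 10 mm below lock_top: lower end of four lugs, 5 mm high, under the plate. They leave a cross-shaped groove: one arm continues the slot, the other, 16 mm wide, crosses the slot's middle along y. The toggle turns, either way, only with its underside 18 to 25 mm below the plate's top face (crossbar below the lugs), best about 21 mm.
- lock_spring (a point): point 11 mm below lock_top: top at rest of the spring plunger under the slot (it is set over with the plate). It pushes up with 3 N at first, 0.3 N more per mm, hard stop after 14 mm. Turned a quarter (within 0.15 rad) and let go, the crossbar is lifted into the cross groove until it stops under the plate: underside 13 mm below the plate's top face, toggle_mid 68 mm above the table.
- round_key: the round-knobbed key standing in the other pocket of the parking block: a plain flat steel blade 32 x 10 mm, 26 mm long, under a round black knob 26 mm across and 16 mm tall. Not wanted; leave it there. Origin at the centre of its underside.
- objective: microscope objective, steel, 30 mm across, 46 mm tall, standing; bystander. Origin at the centre of its underside.
- filter_cube: black filter cube, 38 x 38 x 34 mm, bystander. Origin at the centre of its underside.
- slide_box: flat blue slide box 87 x 92 x 32 mm, bystander. Origin at the centre of its underside.
- pen_cup: dark red pen cup, 76 mm across and 95 mm tall, with pens up to about 165 mm high, bystander. Origin at the centre of its underside.
- driver: screwdriver about 150 mm long lying on the table, bystander. Origin under its middle.
- lens_cap: flat yellow cap 64 mm across, 14 mm tall, bystander. Origin at the centre of its underside.
Mind the look-alikes: they are no part of the job. What is shaped like the part that bears toggle_mid but orange or white is not meant.

How it is judged (in metres and radians):
On the way:
1. the crossbar has gone down through the slot, lying along it, until it is below the plate and its lugs (underside more than 17.5 mm below the plate's top face) (z of toggle_mid in the frame of lamp_foot below 0.0635 m and horizontal distance between toggle_mid and lamp_foot below 0.014 m and angle between the x axis of toggle_mid and the x axis of lamp_foot, either way round below 0.3 rad), for 0.05 s.
At the end, for the whole second after the job is handed in: The toggle is locked in the lamp foot: its crossbar lies across the slot (within 0.28 rad of a quarter turn) and is sprung up under the plate (toggle_mid 65.5 to 70.5 mm above the foot's underside), within 14 mm of the block's middle, upright within 0.12 rad, let go and at rest (angle between the x axis of toggle_mid and the y axis of lamp_foot, either way round below 0.28 rad and z of toggle_mid in the frame of lamp_foot between 0.0655 and 0.0705 m and horizontal distance between toggle_mid and lamp_foot below 0.014 m and angle between toggle_mid's own z axis and vertical below 0.12 rad and linear speed of toggle below 0.02 m/s); the robot touches nothing.
It fails at once if the toggle is forced against the lamp foot, its plate or plunger with more than 40 N (contact force between toggle and lamp_foot above 40 N).
It fails at once if the toggle is tipped more than 0.6 rad (angle between toggle_mid's own z axis and vertical above 0.6 rad).
It fails at once if a bystander is moved more than 30 mm (distance of any of round_key, objective, filter_cube, slide_box, pen_cup, driver, lens_cap from where it was at the start of the episode above 0.03 m).
It also fails if it takes over 72 s, if anything falls off the work surface, if the arm or the gripper's body presses on something with over 40 N, if the wrist force passes 120 N, or if a joint passes its speed limit or range.

## Working session

There is one attempt and no reset: what is moved stays moved. The work goes in short steps, Python scripts to look and compute and a tool call to move; the robot and the scene stay as the last step left them, time stands still between calls to the robot, and variables do not carry over. Pictures are saved under pics/ and viewed, at most 10 in all, crops included, and the job is handed in when it is done.

Besides the shell and the picture viewer there is one more tool, called after "Request:" in YAML: its name, and indented under it one key for each argument. move_arm: Moves the arm, as the interface text tells. Shifts and turns lie within -1 to 1; 1 stands for 0.02 m of shift or 120 degrees of turn. Its arguments: {"type":"object","properties":{"commands":{"type":"array","items":{"type":"array","items":{"type":"number","minimum":-1,"maximum":1}}}},"required":["commands"]}

```bash
mkdir -p pics; cat > h.py <<'E'
import numpy as np, cv2
from bench import env
def ray(cam,uv):
    p=env.camera_params(cam);K=np.array([[p['fx'],0,p['cx']],[0,p['fy'],p['cy']],[0,0,1.]])
    n=cv2.undistortPoints(np.array([[uv]],float),K,np.array(p['distortion']))[0,0]
    T=np.array(p['camera_from_world']);R=T[:3,:3]
    return -R.T@T[:3,3], R.T@np.array([n[0],n[1],1])
def at_z(cam,uv,z):
    o,d=ray(cam,uv);return o+d*(z-o[2])/d[2]
def proj(cam,P):
    p=env.camera_params(cam);K=np.array([[p['fx'],0,p['cx']],[0,p['fy'],p['cy']],[0,0,1.]])
    T=np.array(p['camera_from_world'])
    return cv2.projectPoints(np.array(P,float).reshape(-1,3),cv2.Rodrigues(T[:3,:3])[0],T[:3,3],K,np.array(p['distortion']))[0][:,0]
E
python3 - <<'E'
from h import *
np.set_printoptions(precision=1,suppress=True)
im={c:env.capture(c) for c in('scene','top')}
cv2.imwrite('pics/a.png',np.hstack([im['scene'],im['top']])[:, :]) if 0 else [cv2.imwrite(f'pics/{c}.png',im[c]) for c in im]
H=dict(toggle_mid=47,toggle_handle=64,rack=0,lamp_foot=0,lock_top=50,round_key=16,objective=0,pen_cup=0)
for c in im:
    for l,z in H.items():
        for r in env.tip_of(c,l)[:3]: print(c,l,round(r['confidence'],2),np.array(r['centre']),at_z(c,r['centre'],z))
s=env.read_state();print(s['time_s'],s['position'],s['tool_rot'])
E
```

```text
scene toggle_mid 0.63 [260.  239.9] [ 607.4 -242.4   47. ]
scene toggle_mid 0.61 [201.2 234.5] [ 504.9 -288.2   47. ]
scene toggle_mid 0.58 [152.4 268.9] [ 474.2 -395.5   47. ]
scene toggle_handle 0.93 [196.2 228.1] [ 496.7 -290.8   64. ]
scene toggle_handle 0.9 [151.3 261. ] [ 471.4 -391.2   64. ]
scene toggle_handle 0.85 [230.5 270.7] [ 602.  -337.7   64. ]
scene rack 0.55 [212.6 232.1] [ 497.9 -243.2    0. ]
scene lamp_foot 0.94 [325.3 155.1] [601.3  90.1   0. ]
scene lock_top 0.66 [328.4 138.2] [600.5  93.8  50. ]
scene lock_top 0.52 [332.9 241.3] [ 728.  -177.4   50. ]
scene round_key 0.79 [228.3 210.1] [ 501.5 -188.2   16. ]
scene round_key 0.17 [200.1 239.4] [ 494.4 -280.7   16. ]
scene objective 0.53 [333.8 238.3] [ 717.9 -131.3    0. ]
scene pen_cup 0.91 [207.9 363.2] [ 640.7 -471.4    0. ]
top toggle_mid 0.58 [349.8 220.6] [ 464.3 -384.5   47. ]
top toggle_mid 0.48 [315.  207.8] [ 497.2 -289.6   47. ]
top toggle_mid 0.46 [329.6 170.6] [ 599.2 -328.2   47. ]
top toggle_handle 0.53 [347.9 222.6] [ 458.9 -376.3   64. ]
top toggle_handle 0.53 [329.9 172.1] [ 593.3 -326.6   64. ]
top toggle_handle 0.48 [315.7 203. ] [ 509.6 -289.5   64. ]
top rack 0.9 [292.5 205.4] [ 504.  -231.1    0. ]
top lamp_foot 0.72 [179.3 167.7] [605.2  92.9   0. ]
top lamp_foot 0.25 [279.1 203.1] [ 509.8 -193.3    0. ]
top lock_top 0.89 [173.9 167.4] [600.1  97.6  50. ]
top lock_top 0.72 [175.9 169.2] [595.2  91.9  50. ]
top lock_top 0.72 [279.3 207.9] [ 495.  -192.8   50. ]
top round_key 0.55 [281.  205.1] [ 503.8 -198.3   16. ]
top objective 0.44 [257.4 129.6] [ 718.4 -127.9    0. ]
top pen_cup 0.83 [375.6 160.8] [ 635.2 -465.9    0. ]
0.9 [ 190.6 -595.2  231.3] [[ 1.   0.3  0. ]
 [ 0.3 -1.  -0. ]
 [ 0.   0.  -1. ]]
```

View pics/top.png

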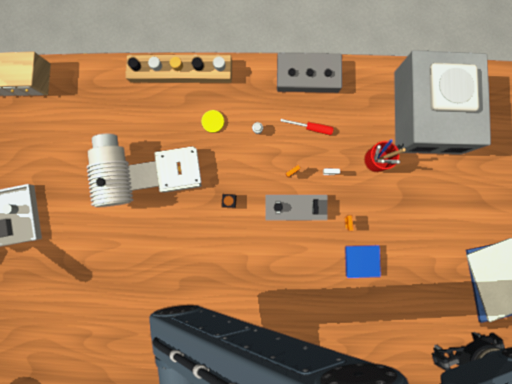

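View pics/scene.png

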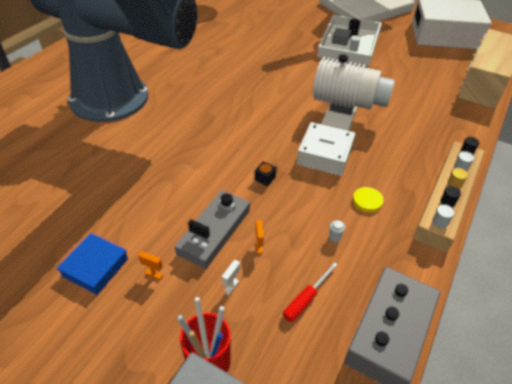

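The toggle (dark wing) is in the -y pocket of the grey rack, at about (319,207) in top and (200,230) in scene. The round key is at (279,207) in top. The lock plate is at (179,168) in top, with a dark slot turned slightly.

```bash
cat >> h.py <<'E'
def go(x,y,z,yaw=None,f=1):
    s=env.read_state();R=np.array(s['tool_rot']);d=R.T@(np.array([x,y,z])-s['position'])
    a=np.arctan2(R[1,0],R[0,0]); print('t',round(s['time_s'],2),'pos',np.round(s['position'],1),'yaw',round(np.degrees(a),2),'gap',s['finger_gap'],'F',np.round(s['ft_force'],1))
    print(' tool-shift units',np.round(d/20,3),'turn units', None if yaw is None else round(-(yaw-np.degrees(a))/120,4))
E
python3 - <<'E'
from h import *
for c in('scene','top'):
    im=cv2.imread(f'pics/{c}.png')
    for l in('rack','lamp_foot'):
        m=env.masks_of(c,l)[:1]
        for r in m: print(c,l,r['confidence'],np.round(r['bbox']),cv2.minAreaRect(np.argwhere(r['pixels'])[:,::-1].astype(np.float32)))
T=np.array(env.camera_params('wrist')['camera_from_world']);print(T,-T[:3,:3].T@T[:3,3])
print(env.read_state()['tool_rot'])
go(460,-270,200,0)
E
```

```text
scene lamp_foot 0.75 [297.  54. 394. 176.] ((342.25, 116.24998474121094), (77.7920150756836, 117.95294952392578), 18.434947967529297)
top rack 0.82 [264. 192. 328. 220.] ((296.0, 207.5), (25.0, 62.0), 90.0)
top lamp_foot 0.88 [ 85. 133. 201. 206.] ((142.19998168945312, 164.89996337890625), (72.8320083618164, 111.0157699584961), 81.8698959350586)
[[ 3.04889641e-01 -9.52387273e-01 -8.87913124e-04 -6.24845225e+02]
 [-9.08901139e-01 -2.91246586e-01  2.98452922e-01 -3.89234189e+01]
 [-2.84501366e-01 -9.01881788e-02 -9.54423944e-01  3.79914446e+02]
 [ 0.00000000e+00  0.00000000e+00  0.00000000e+00  1.00000000e+00]] [ 263.21747541 -572.16716139  373.66144371]
[[ 9.52416738e-01  3.04798878e-01 -2.29014485e-05]
 [ 3.04798878e-01 -9.52416738e-01  1.54424223e-05]
 [-1.71048900e-05 -2.16879573e-05 -1.00000000e+00]]
t 1.1 pos [ 190.5 -595.2  231.3] yaw 17.75 gap 85.39329526042006 F [ 0.7  0.4 -0.6]
 tool-shift units [ 17.788 -11.381   1.565] turn units 0.1479
```

Request:
move_arm:
  commands:
    - [-1,0.97,-0.49,0.1,0]
    - [-1,0.97,-0.49,0.1,0]
    - [-1,0.97,-0.49,0.1,0]
    - [-1,0.97,-0.49,0.1,0]
    - [-1,0.97,-0.49,0.1,0]

```text
time_s: 1.52
position: [268.6, -518.3, 221.3]
tool_rot: [[0.953, 0.305, 0.0], [0.305, -0.953, -0.0], [0.0, 0.0, -1.0]]
ft_force: [-0.7, -0.2, 0.6]
finger_gap: 85.5
finger_force: 0.0
```

Request:
move_arm:
  commands:
    - [-1,0.97,-0.49,0.1,0]
    - [-1,0.97,-0.49,0.1,0]
    - [-1,0.97,-0.49,0.1,0]
    - [-1,0.97,-0.49,0.1,0]
    - [-1,0.97,-0.49,0.1,0]

```text
time_s: 1.93
position: [346.2, -442.0, 211.4]
tool_rot: [[0.952, 0.305, 0.0], [0.305, -0.952, -0.0], [0.0, 0.0, -1.0]]
ft_force: [-0.1, 0.3, -0.1]
finger_gap: 85.4
finger_force: 0.0
```

Request:
move_arm:
  commands:
    - [-1,0.97,-0.49,0.1,0]
    - [-1,0.97,-0.49,0.1,0]
    - [-1,0.97,-0.49,0.1,0]
    - [-1,0.97,-0.49,0.1,0]
    - [-1,0.97,-0.49,0.1,0]

```text
time_s: 2.35
position: [423.6, -365.8, 201.3]
tool_rot: [[0.952, 0.305, 0.0], [0.305, -0.952, -0.0], [0.0, 0.0, -1.0]]
ft_force: [0.0, -0.3, -0.1]
finger_gap: 85.6
finger_force: 0.0
```

Request:
move_arm:
  commands:
    - [-1,0.97,-0.49,0.1,0]
    - [-1,0.97,-0.49,0.1,0]
    - [-1,0.97,-0.49,0.1,0]
    - [-1,0.97,-0.49,0.1,0]
    - [-1,0.97,-0.49,0.1,0]

```text
time_s: 2.77
position: [501.1, -289.5, 191.3]
tool_rot: [[0.952, 0.305, 0.0], [0.305, -0.952, -0.0], [0.0, 0.0, -1.0]]
ft_force: [1.0, 0.8, -0.0]
finger_gap: 85.4
finger_force: 0.0
```

Request:
move_arm:
  commands:
    - [-1,0,0,0,0.0493]
    - [-1,0,0,0,0.0493]
    - [-1,0,0,0,0.0493]
    - [-1,0,0,0,0]
    - [-1,0,0,0,0]

```text
time_s: 3.18
position: [500.4, -290.3, 191.3]
tool_rot: [[1.0, 0.003, 0.0], [0.003, -1.0, -0.0], [0.0, 0.0, -1.0]]
ft_force: [0.3, -0.3, -0.5]
finger_gap: 85.5
finger_force: 0.0
```

```bash
python3 - <<'E'
from h import *
np.set_printoptions(precision=1,suppress=True)
im=env.capture('wrist');cv2.imwrite('pics/w1.png',im)
for l,z in dict(toggle_mid=47,toggle_handle=64,rack=0,round_key=16).items():
    for r in env.tip_of('wrist',l)[:2]: print(l,round(r['confidence'],2),np.array(r['centre']),at_z('wrist',r['centre'],z))
for r in env.masks_of('wrist','toggle_handle')[:2]: print(r['confidence'],r['bbox'])
go(500,-291,100,0)
E
```

```text
toggle_mid 0.68 [296.2  81.1] [ 599.5 -328.2   47. ]
toggle_mid 0.63 [200.3  82.9] [ 597.6 -231.8   47. ]
toggle_handle 0.97 [341.  214.2] [ 462.4 -381.    64. ]
toggle_handle 0.9 [253.5 177.8] [ 503.5 -285.3   64. ]
rack 0.81 [217.9 166.7] [ 500.8 -238.6    0. ]
round_key 0.57 [174.9 168.3] [ 502.4 -188.4   16. ]
0.91 [325.5, 188.7, 345.9, 234.8]
0.88 [248.8, 159.1, 264.4, 205.5]
t 3.48 pos [ 500.2 -290.4  191.3] yaw 0.03 gap 85.40619997603027 F [0.2 0.  0.5]
 tool-shift units [-0.   0.   4.6] turn units 0.0002
```

View pics/w1.png

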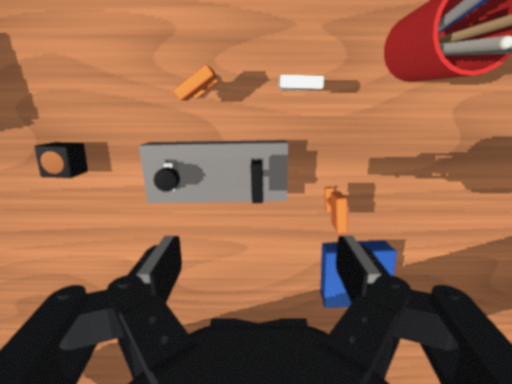

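The wrist view shows the black wing at about (257,181), the round key at (167,178) in the same rack, and an orange decoy at (338,208).

```bash
cat >> h.py <<'E'
from scipy.optimize import minimize
def box(x,y,yaw,L,W,z0,z1):
    c,s=np.cos(yaw),np.sin(yaw)
    return [[x+c*a-s*b,y+s*a+c*b,z] for a in(-L/2,L/2) for b in(-W/2,W/2) for z in(z0,z1)]
def fit(cam,mask,p0,L,W,z0,z1):
    def iou(p):
        h=cv2.convexHull((proj(cam,box(p[0],p[1],p[2]/100,L,W,z0,z1))*16).astype(np.int32))
        m=cv2.fillConvexPoly(np.zeros(mask.shape,np.uint8),h,1,shift=4)>0
        return -(m&mask).sum()/(m|mask).sum()
    return min((minimize(iou,np.array(p0)+[0,0,k],method='Nelder-Mead',options=dict(initial_simplex=np.array(p0)+[0,0,k]+np.array([[0,0,0],[6,0,0],[0,6,0],[0,0,6]]))) for k in(-6,0,6)),key=lambda r:r.fun)
E
python3 - <<'E'
from h import *
im=env.capture('wrist')
d=(im.max(2)<50);d[:150]=0;d[215:]=0;d[:,:235]=0;d[:,275:]=0
n,l,s,c=cv2.connectedComponentsWithStats(d.astype(np.uint8));k=1+s[1:,4].argmax();print(s[k])
r=fit('wrist',l==k,[500,-290,0],42,12,50,78);print('dark',r.x,r.fun)
for q in env.masks_of('wrist','toggle_handle')[:2]:
    if q['bbox'][0]<300: r=fit('wrist',q['pixels'],[500,-290,0],42,12,50,78);print('mask',r.x,r.fun)
q=env.masks_of('wrist','rack')
for q in q[:1]:
    m=cv2.morphologyEx(q['pixels'].astype(np.uint8),cv2.MORPH_CLOSE,np.ones((31,31)))>0
    r=fit('wrist',m,[500,-240,0],70,170,0,30);print('rack',q['confidence'],r.x,r.fun)
E
```

```text
[252 160  10  42 388]
dark [ 501.21526653 -289.58582235   -1.02065355] -0.671280276816609
mask [ 4.99986801e+02 -2.88532769e+02  3.41134616e-01] -0.9064124783362218
rack 0.76 [ 498.53365279 -239.17909917    2.07671848] -0.9808033732800711
```

Request:
move_arm:
  commands:
    - [-1,0,-0.07,0.9,0]
    - [-1,0,0,0.9,0]
    - [-1,0,0,0.9,0]
    - [-1,0,0,0.9,0]
    - [-1,0,0,0.9,0]

```text
time_s: 4.05
position: [500.5, -289.0, 100.7]
tool_rot: [[1.0, 0.0, 0.0], [0.0, -1.0, -0.0], [0.0, 0.0, -1.0]]
ft_force: [-0.3, 0.4, 0.1]
finger_gap: 85.2
finger_force: 0.0
```

Request:
move_arm:
  commands:
    - [-1,0,0,0.9,0]
    - [-1,0,0,0.9,0]
    - [-1,0,0,0.5,0]
    - [-1,0,0,0.45,0]
    - [-1,0,0,0,0]

```text
time_s: 4.47
position: [499.6, -288.3, 44.8]
tool_rot: [[1.0, 0.0, -0.002], [0.0, -1.0, 0.002], [-0.002, -0.002, -1.0]]
ft_force: [-0.3, 0.3, 0.2]
finger_gap: 85.5
finger_force: 0.0
```

```bash
python3 - <<'E'
from h import *
im=env.capture('wrist');cv2.imwrite('pics/w2.png',im)
go(500,-289,46,0)
E
```

```text
t 4.52 pos [ 500.1 -288.7   45.8] yaw 0.0 gap 85.39424921606903 F [ 0.4 -0.1  0.7]
 tool-shift units [-0.006  0.016 -0.011] turn units 0.0
```

View pics/w2.png

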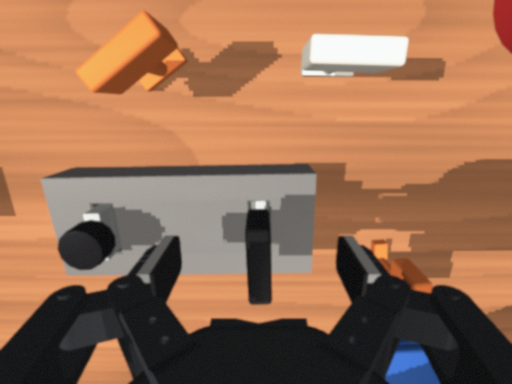

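The handle at (259,260) sits midway between the fingers at 180 and 337. I'll close.

Request:
move_arm:
  commands:
    - [1,0,0,0,0]
    - [1,0,0,0,0]
    - [1,0,0,0,0]
    - [1,0,0,0,0]
    - [1,0,0,0,0]

```text
time_s: 4.93
position: [500.6, -289.0, 46.9]
tool_rot: [[1.0, 0.0, 0.001], [0.0, -1.0, -0.001], [0.001, 0.001, -1.0]]
ft_force: [0.4, 0.1, -1.0]
finger_gap: 25.8
finger_force: 0.0
```

Request:
move_arm:
  commands:
    - [1,0,0,0,0]
    - [1,0,0,0,0]
    - [1,0,0,0,0]
    - [1,0,0,0,0]
    - [1,0,0,0,0]

```text
time_s: 5.35
position: [500.6, -289.0, 46.8]
tool_rot: [[1.0, 0.0, 0.001], [0.0, -1.0, -0.0], [0.001, 0.0, -1.0]]
ft_force: [-0.2, 0.2, 5.5]
finger_gap: 11.3
finger_force: 58.8
```

Request:
move_arm:
  commands:
    - [1,0,0,-0.5,0]
    - [1,0,0,-0.9,0]
    - [1,0,0,-1,0]
    - [1,0,0,-1,0]
    - [1,0,0,-1,0]

```text
time_s: 5.77
position: [499.8, -288.4, 135.0]
tool_rot: [[1.0, 0.0, -0.001], [0.0, -1.0, 0.001], [-0.001, -0.001, -1.0]]
ft_force: [0.6, 0.5, -1.0]
finger_gap: 10.8
finger_force: 58.6
```

Request:
move_arm:
  commands:
    - [1,0,-0.5,-0.4,0]
    - [1,0.1,-1,-0.2,0]
    - [1,0.1,-1,-0.2,0]
    - [1,0.1,-1,-0.2,0]
    - [1,0.1,-1,-0.2,0]

```text
time_s: 6.18
position: [507.5, -196.9, 157.9]
tool_rot: [[1.0, -0.0, -0.002], [-0.0, -1.0, 0.001], [-0.002, -0.001, -1.0]]
ft_force: [1.0, -0.0, -1.4]
finger_gap: 11.0
finger_force: 58.6
```

Request:
move_arm:
  commands:
    - [1,0.1,-1,0,0]
    - [1,0.1,-1,0,0]
    - [1,0.1,-1,0,0]
    - [1,0.1,-1,0,0]
    - [1,0.1,-1,0,0]

```text
time_s: 6.6
position: [517.3, -96.8, 157.7]
tool_rot: [[1.0, 0.0, -0.002], [0.0, -1.0, 0.001], [-0.002, -0.001, -1.0]]
ft_force: [0.2, -0.2, -1.0]
finger_gap: 11.0
finger_force: 58.6
```

Request:
move_arm:
  commands:
    - [1,0.1,-1,0,0]
    - [1,0.1,-1,0,0]
    - [1,0.1,-1,0,0]
    - [1,0.1,-1,0,0]
    - [1,0.1,-1,0,0]

```text
time_s: 7.02
position: [527.1, 3.0, 157.7]
tool_rot: [[1.0, 0.0, -0.002], [0.0, -1.0, 0.001], [-0.002, -0.001, -1.0]]
ft_force: [0.8, 0.5, -0.3]
finger_gap: 11.3
finger_force: 58.6
```

Request:
move_arm:
  commands:
    - [1,0.1,-1,0,0]
    - [1,0.1,-1,0,0]
    - [1,0.1,-1,0,0]
    - [1,0.1,-1,0,0]
    - [1,0,-0.5,0,0]

```text
time_s: 7.43
position: [535.3, 93.7, 157.8]
tool_rot: [[1.0, 0.002, -0.002], [0.002, -1.0, 0.001], [-0.002, -0.001, -1.0]]
ft_force: [-1.1, -0.7, -1.0]
finger_gap: 11.2
finger_force: 58.6
```

```bash
python3 - <<'E'
from h import *
np.set_printoptions(precision=1,suppress=True)
for _ in range(4): im=env.capture('wrist')
cv2.imwrite('pics/w3.png',im)
for l,z in dict(toggle_mid=140,lock_top=50,lamp_foot=0).items():
    for r in env.tip_of('wrist',l)[:2]: print(l,round(r['confidence'],2),np.array(r['centre']),at_z('wrist',r['centre'],z))
go(540,90,160,0)
E
```

```text
toggle_mid 0.88 [259.3 238.6] [526.5  89.8 140. ]
lock_top 0.91 [259.  118.7] [600.2  89.6  50. ]
lamp_foot 0.84 [258.9 118. ] [598.6  89.4   0. ]
t 7.78 pos [536.2  90.1 158.2] yaw -0.07 gap 10.855425474657702 F [-0.3 -0.6 -1. ]
 tool-shift units [ 0.2  0.  -0.1] turn units -0.0006
```

View pics/w3.png

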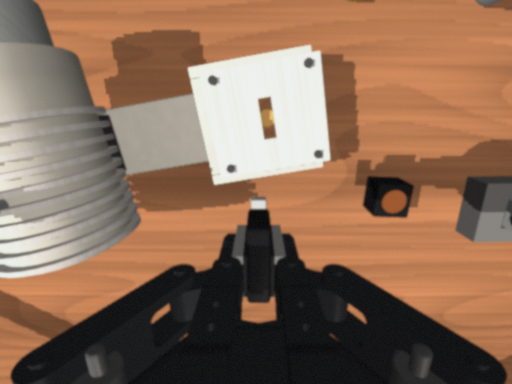

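The plate shows clearly, with the dark slot at about (267,118) tilted a few degrees. The held toggle's crossbar tip is at (258,204).

```bash
cat > slot.py <<'E'
from h import *
np.set_printoptions(precision=2,suppress=True)
im=env.capture('wrist');g=im.min(2)
c0=proj('wrist',[600,88,50])[0].astype(int)
m=(g<150).astype(np.uint8);roi=np.zeros_like(m);roi[c0[1]-28:c0[1]+29,c0[0]-25:c0[0]+35]=1
n,l,s,c=cv2.connectedComponentsWithStats(m*roi);k=1+s[1:,4].argmax();print('slot px',s[k],c[k])
pts=np.argwhere(l==k)[:,::-1]+0.0
W=np.array([at_z('wrist',p,50)[:2] for p in pts]).astype(np.float32)
(cx,cy),sz,a=cv2.minAreaRect(W);print('slot rect',cx,cy,sz,a)
for th in(100,130,150,180):
    r=fit('wrist',cv2.connectedComponents(((g<th)*roi).astype(np.uint8))[1]==cv2.connectedComponents(((g<th)*roi).astype(np.uint8))[1][c0[1]+0,int(c[k][0])],[cx,cy,0],37,12,50,50);print(th,r.x,r.fun)
# screws
gm=cv2.GaussianBlur(g,(0,0),1)
S=[]
m2=(g<110).astype(np.uint8);n,l,s,c=cv2.connectedComponentsWithStats(m2)
for i in range(1,n):
    if 20<s[i,4]<150 and 180<c[i][0]<340 and 40<c[i][1]<185: print('blob',c[i],s[i,4],at_z('wrist',c[i],50)[:2])
E
python3 slot.py; python3 - <<'E'
from h import *
s=env.read_state();x,y,z=s['position'];print(s['time_s'],x,y,z)
im=env.capture('wrist')
print(proj('wrist',[[x+16+d,y,z-46.5+16+8] for d in(-3,0,3)]),proj('wrist',[[x+16+d,y,z-46.5+16] for d in(-3,0,3)]))
b=cv2.resize(im[185:245,230:290],(600,600),interpolation=cv2.INTER_NEAREST);cv2.imwrite('pics/w4.png',b)
E
```

```text
slot px [256  98  18  42 494] [264.72 118.57]
slot rect 600.0299072265625 84.0849380493164 (36.12621307373047, 11.082464218139648) 9.677550315856934
100 [599.42  83.95  16.9 ] -0.6633165829145728
130 [601.07  84.82  19.66] -0.7629382303839732
150 [599.35  83.68  14.94] -0.8247078464106845
180 [599.97  84.48  16.12] -0.8983333333333333
blob [305.89  63.63] 46 [646.54  48.96]
blob [210.44  81.25] 48 [632.44 132.02]
blob [316.15 154.38] 34 [567.57  35.25]
blob [228.97 169.18] 33 [553.28 118.4 ]
7.8333 536.326221882869 90.11828696296783 158.28048103185762
[[258.38384386 205.00162081]
 [258.3777731  200.73580898]
 [258.37163933 196.42586908]] [[258.38441348 200.83606223]
 [258.37859835 196.72756164]
 [258.37272546 192.5784284 ]]
```

View pics/w4.png

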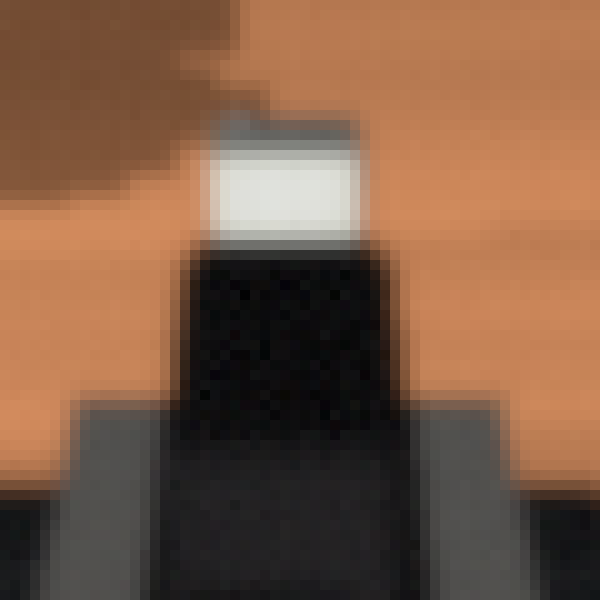

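Request:
move_arm:
  commands:
    - [1,0.8,0.1,0,0]
    - [1,0.8,0.1,0,0]
    - [1,0.8,0.1,0,0]
    - [1,0.785,0,0,-0.0404]
    - [1,0,0,0,-0.0404]

```text
time_s: 8.3
position: [604.1, 83.8, 158.7]
tool_rot: [[0.985, 0.171, 0.005], [0.171, -0.985, -0.0], [0.005, 0.001, -1.0]]
ft_force: [0.4, -0.1, -0.8]
finger_gap: 11.2
finger_force: 58.7
```

Request:
move_arm:
  commands:
    - [1,0,0,0.8,0]
    - [1,0,0,0.8,0]
    - [1,0,0,0.8,0]
    - [1,0,0,0.8,0]
    - [1,0,0,0.3,0]

```text
time_s: 8.72
position: [598.6, 84.4, 86.1]
tool_rot: [[0.986, 0.167, -0.004], [0.167, -0.986, 0.0], [-0.004, -0.001, -1.0]]
ft_force: [-0.5, 0.9, -0.5]
finger_gap: 11.3
finger_force: 58.6
```

```bash
python3 - <<'E'
from h import *
for _ in range(4): im=env.capture('wrist')
cv2.imwrite('pics/w5.png',im)
go(600,84.1,88.7,9.7)
x,y,z=env.read_state()['position'];c,s=np.cos(.169),np.sin(.169)
print(proj('wrist',[[600+18.5*c-s*b,84.1+18.5*s+c*b,50] for b in(-6,0,6)]),proj('wrist',[x+16*c,y+16*s,z-30.6]))
cv2.imwrite('pics/w5c.png',cv2.resize(im[100:280,140:380],(800,600)))
E
```

```text
t 8.92 pos [600.5  84.8  88.8] yaw 9.67 gap 11.15350440266143 F [ 0.7 -0.2 -1.1]
 tool-shift units [-0.032  0.029  0.005] turn units -0.0002
[[267.51972113 190.4740769 ]
 [259.11660391 190.47449532]
 [250.7136846  190.47484316]] [[258.28765613 196.69518747]]
```

View pics/w5c.png

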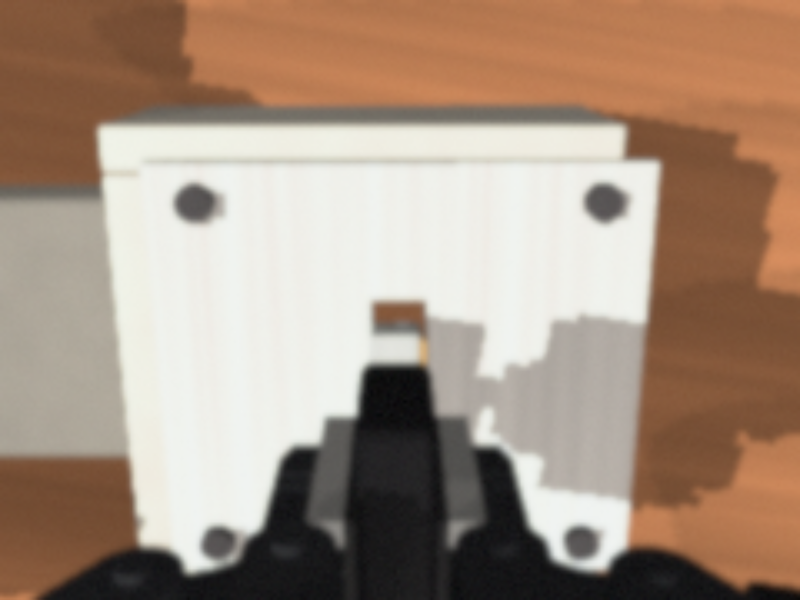

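The crop shows the slot's front end as a brown rectangle at about px (252–268, row 190), and the bar tip just behind it, slightly left. I'll measure the edges to sub-pixel precision.

```bash
cat > edge.py <<'E'
from h import *
im=cv2.imread('pics/w5.png').astype(float)
print('rows191-209 cols246-273, min channel');g=im.min(2).astype(int)
for r in (192,194,196,198,200,202,204,207): print(r,g[r,246:274])
print('col260 rows184-200',g[184:200,260], 'col 256',g[184:200,256])
x,y,z=env.read_state()['position'];c,s=np.cos(.1688),np.sin(.1688)
f=lambda a,b,h:proj('wrist',[x+a*c+b*s,y+a*s-b*c,h])[0].round(2)
print('tool-frame pts: slot corner a=18.5 b=-6,6',f(18.5,-6,50),f(18.5,6,50),'bar tip b=+-5 bottom/top',f(16,-5,z-30.6),f(16,5,z-30.6),f(16,-5,z-22.6),f(16,5,z-22.6))
E
python3 edge.py
```

```text
rows191-209 cols246-273, min channel
192 [237 237 235 233 220 170 106  70  64  62  63  63  63  61  63  63  62  64
  63  67  89 147 207 231 235 235 235 234]
194 [237 236 235 234 221 172 107  67  59  60  58  58  58  61  60  61  59  62
  59  64  82 132 183 210 220 222 227 230]
196 [238 237 235 233 222 176 115  81  76  75  74  75  82  92  95  94  91  79
  74  70  74 104 141 161 167 173 179 183]
198 [237 237 236 233 223 186 135 109 105 103 101 101 105 109 113 112 109 103
  97  85  78 100 135 157 164 163 160 162]
200 [238 237 236 234 226 202 179 170 171 174 173 173 176 172 175 174 174 170
 164 139 104 103 134 158 163 163 161 162]
202 [238 237 236 235 231 224 219 219 220 219 220 220 220 220 220 220 219 216
 207 178 133 117 141 158 164 163 162 161]
204 [238 237 236 236 231 225 222 221 220 222 222 223 222 221 222 221 221 218
 209 181 137 125 140 158 163 164 162 162]
207 [238 237 235 233 225 216 210 210 210 211 211 213 210 211 210 211 210 206
 198 170 131 122 141 157 164 165 164 163]
col260 rows184-200 [237 238 237 236 232 208 150  91  63  61  60  74  95 109 113 135] col 256 [235 235 235 235 229 205 151  92  63  59  58  60  74  87 101 129]
tool-frame pts: slot corner a=18.5 b=-6,6 [249.89 189.61] [266.71 189.61] bar tip b=+-5 bottom/top [251.01 196.69] [265.57 196.7 ] [250.69 200.69] [265.88 200.69]
```

Request:
move_arm:
  commands:
    - [1,-0.015,0.04,0.1,0]
    - [1,0,0,0.1,0]
    - [1,0,0,0.1,0]
    - [1,0,0,0.05,0]
    - [1,0,0,0,0]

```text
time_s: 9.33
position: [599.8, 84.4, 81.3]
tool_rot: [[0.986, 0.169, -0.0], [0.169, -0.986, 0.0], [-0.0, -0.0, -1.0]]
ft_force: [-1.1, 0.5, -1.6]
finger_gap: 10.8
finger_force: 58.6
```

Request:
move_arm:
  commands:
    - [1,0,0,0.03,0]
    - [1,0,0,0.03,0]
    - [1,0,0,0.03,0]
    - [1,0,0,0.03,0]
    - [1,0,0,0,0]

```text
time_s: 9.75
position: [599.8, 84.3, 78.8]
tool_rot: [[0.986, 0.169, -0.0], [0.169, -0.986, 0.0], [-0.0, -0.0, -1.0]]
ft_force: [-0.8, 0.6, -1.0]
finger_gap: 11.1
finger_force: 58.6
```

Request:
move_arm:
  commands:
    - [1,0,0,0.03,0]
    - [1,0,0,0.03,0]
    - [1,0,0,0.03,0]
    - [1,0,0,0.03,0]
    - [1,0,0,0,0]

```text
time_s: 10.17
position: [599.8, 84.3, 76.4]
tool_rot: [[0.986, 0.168, -0.0], [0.168, -0.986, 0.0], [-0.0, -0.0, -1.0]]
ft_force: [-0.3, -0.7, -0.6]
finger_gap: 11.2
finger_force: 58.6
```

Request:
move_arm:
  commands:
    - [1,0,0,0.03,0]
    - [1,0,0,0.03,0]
    - [1,0,0,0.03,0]
    - [1,0,0,0.03,0]
    - [1,0,0,0,0]

```text
time_s: 10.58
position: [599.8, 84.3, 74.0]
tool_rot: [[0.986, 0.168, -0.0], [0.168, -0.986, 0.0], [-0.0, -0.0, -1.0]]
ft_force: [0.8, 0.4, -1.3]
finger_gap: 11.2
finger_force: 58.6
```

Request:
move_arm:
  commands:
    - [1,0,0,0.05,0]
    - [1,0,0,0.05,0]
    - [1,0,0,0.05,0]
    - [1,0,0,0.05,0]
    - [1,0,0,0,0]

```text
time_s: 11.0
position: [599.8, 84.3, 69.9]
tool_rot: [[0.986, 0.168, -0.0], [0.168, -0.986, 0.0], [-0.0, -0.0, -1.0]]
ft_force: [-0.0, -0.6, -0.7]
finger_gap: 11.0
finger_force: 58.7
```

Request:
move_arm:
  commands:
    - [1,0,0,0.05,0]
    - [1,0,0,0.05,0]
    - [1,0,0,0.05,0]
    - [1,0,0,0.05,0]
    - [1,0,0,0,0]

```text
time_s: 11.42
position: [599.9, 84.3, 66.2]
tool_rot: [[0.986, 0.168, 0.0], [0.168, -0.986, 0.0], [0.0, 0.0, -1.0]]
ft_force: [-0.7, -0.3, 3.8]
finger_gap: 11.1
finger_force: 59.1
```

Request:
move_arm:
  commands:
    - [1,0,0,0.06,0]
    - [1,0,0,0.06,0]
    - [1,0,0,0.06,0]
    - [1,0,0,0,0]
    - [1,0,0,0,0]

```text
time_s: 11.83
position: [599.9, 84.3, 62.6]
tool_rot: [[0.986, 0.168, 0.0], [0.168, -0.986, -0.0], [0.0, 0.0, -1.0]]
ft_force: [-1.2, 0.1, 3.9]
finger_gap: 10.9
finger_force: 59.3
```

Request:
move_arm:
  commands:
    - [1,0,0,0.06,0]
    - [1,0,0,0.06,0]
    - [1,0,0,0.03,0]
    - [1,0,0,0,0]
    - [1,0,0,0,0]

```text
time_s: 12.25
position: [599.9, 84.3, 59.6]
tool_rot: [[0.986, 0.168, 0.0], [0.168, -0.986, 0.0], [0.0, -0.0, -1.0]]
ft_force: [-0.9, -0.4, 5.2]
finger_gap: 11.2
finger_force: 59.4
```

```bash
python3 -c "
from h import *
go(599.9,84.3,59.6,99.7); print(np.round(env.read_state()['joint_pos'],3))"
```

```text
t 12.25 pos [599.9  84.3  59.6] yaw 9.7 gap 11.221517254723341 F [-0.9 -0.4  5.2]
 tool-shift units [-0.002  0.002 -0.002] turn units -0.75
[-0.045  0.734  1.607  0.     0.801  1.357]
```

Request:
move_arm:
  commands:
    - [1,0,0,0,-0.03]
    - [1,0,0,0,-0.04]
    - [1,0,0,0,-0.04]
    - [1,0,0,0,-0.04]
    - [1,0,0,0,0]

```text
time_s: 12.67
position: [600.5, 84.3, 59.8]
tool_rot: [[0.885, 0.466, 0.001], [0.466, -0.885, -0.0], [0.001, 0.001, -1.0]]
ft_force: [-0.4, -0.1, 5.0]
finger_gap: 11.4
finger_force: 59.6
```

Free to turn. Continuing, with 0.6 of a turn unit left.

Request:
move_arm:
  commands:
    - [1,0,0,0,-0.05]
    - [1,0,0,0,-0.05]
    - [1,0,0,0,-0.05]
    - [1,0,0,0,-0.05]
    - [1,0,0,0,-0.05]

```text
time_s: 13.08
position: [600.6, 84.3, 59.8]
tool_rot: [[0.532, 0.847, 0.002], [0.847, -0.532, 0.0], [0.001, 0.001, -1.0]]
ft_force: [-0.3, -0.1, 5.3]
finger_gap: 10.9
finger_force: 59.5
```

Request:
move_arm:
  commands:
    - [1,0,0,0,-0.05]
    - [1,0,0,0,-0.05]
    - [1,0,0,0,-0.05]
    - [1,0,0,0,-0.05]
    - [1,0,0,0,-0.05]

```text
time_s: 13.5
position: [600.7, 84.3, 59.8]
tool_rot: [[0.038, 0.999, 0.002], [0.999, -0.038, 0.0], [0.0, 0.002, -1.0]]
ft_force: [-0.1, 0.5, 4.4]
finger_gap: 11.3
finger_force: 59.5
```

Request:
move_arm:
  commands:
    - [1,0,0,0,-0.05]
    - [1,0,0,0,-0.05]
    - [1,0,0,0,0]
    - [1,0,0,0,0]
    - [1,0,0,0,0]

```text
time_s: 13.92
position: [600.7, 84.3, 59.8]
tool_rot: [[-0.165, 0.986, 0.002], [0.986, 0.165, -0.0], [-0.0, 0.002, -1.0]]
ft_force: [-0.3, 0.6, 6.0]
finger_gap: 11.0
finger_force: 59.6
```

```bash
python3 -c "
from h import *
go(599.9,84.3,68,99.7); print(np.round(env.read_state()['torque'],3))"
```

```text
t 13.92 pos [600.7  84.3  59.8] yaw 99.52 gap 11.040190068091446 F [-0.3  0.6  6. ]
 tool-shift units [ 0.007 -0.039 -0.411] turn units -0.0015
[ 0.087 -0.144 -0.01 ]
```

Request:
move_arm:
  commands:
    - [1,0,-0.03,-0.07,0]
    - [1,0,0,-0.07,0]
    - [1,0,0,-0.07,0]
    - [1,0,0,-0.07,0]
    - [1,0,0,-0.05,0]

```text
time_s: 14.33
position: [599.6, 84.1, 66.3]
tool_rot: [[-0.168, 0.986, 0.001], [0.986, 0.168, -0.0], [-0.0, 0.001, -1.0]]
ft_force: [1.2, 0.6, 2.7]
finger_gap: 11.0
finger_force: 59.4
```

Request:
move_arm:
  commands:
    - [1,0,0,0,0]
    - [1,0,0,0,0]
    - [1,0,0,0,0]
    - [1,0,0,0,0]
    - [1,0,0,0,0]

```text
time_s: 14.75
position: [599.2, 84.1, 66.0]
tool_rot: [[-0.168, 0.986, -0.0], [0.986, 0.168, -0.0], [-0.0, -0.0, -1.0]]
ft_force: [1.7, -0.3, 3.4]
finger_gap: 10.9
finger_force: 59.4
```

Request:
move_arm:
  commands:
    - [0.5,0,0,0,0]
    - [0.3,0,0,0,0]
    - [0,0,0,0,0]
    - [0,0,0,0,0]
    - [0,0,0,0,0]

```text
time_s: 15.17
position: [598.5, 84.3, 65.6]
tool_rot: [[-0.169, 0.986, -0.002], [0.986, 0.169, 0.0], [0.0, -0.002, -1.0]]
ft_force: [-0.4, 0.2, 0.3]
finger_gap: 43.2
finger_force: 0.0
```

Request:
move_arm:
  commands:
    - [0,0,0,-0.3,0]
    - [0,0,0,-0.6,0]
    - [0,0,0,-0.8,0]
    - [0,0,0,-0.9,0]
    - [0,0,0,-0.9,0]

```text
time_s: 15.58
position: [599.3, 84.2, 137.8]
tool_rot: [[-0.168, 0.986, 0.0], [0.986, 0.168, -0.0], [-0.0, 0.0, -1.0]]
ft_force: [0.3, -0.2, 0.2]
finger_gap: 42.6
finger_force: 0.0
```

Request:
move_arm:
  commands:
    - [0,-0.5,0,-0.6,0]
    - [0,-0.8,0,-0.5,0]
    - [0,-0.8,0,0,0]
    - [0,-0.6,0,0,0]
    - [0,0,0,0,0]

```text
time_s: 16.0
position: [609.2, 28.7, 159.2]
tool_rot: [[-0.166, 0.986, 0.002], [0.986, 0.166, -0.001], [-0.001, 0.002, -1.0]]
ft_force: [0.4, 0.6, -0.1]
finger_gap: 42.7
finger_force: 0.0
```

```bash
python3 - <<'E'
from h import *
for _ in range(4): im=env.capture('wrist')
cv2.imwrite('pics/w6.png',im)
go(600,84,160,99.7)
print(proj('wrist',[[600,84.1,99],[600,84.1,96],[600,84.1,102]]))
for l,z in dict(toggle_mid=68,toggle_handle=85).items():
    for r in env.tip_of('wrist',l)[:2]: print(l,r['confidence'],r['centre'],at_z('wrist',r['centre'],z))
E
```

```text
t 16.2 pos [607.7  31.7 157.8] yaw 99.71 gap 42.55348728395246 F [-0.7 -0.2 -0. ]
 tool-shift units [ 2.645  0.061 -0.109] turn units 0.0001
[[259.97889681 137.36055387]
 [259.96698681 136.91119288]
 [259.99115518 137.82306897]]
toggle_mid 0.62 [261.9, 133.5] [601.76348648  84.33290928  68.        ]
toggle_handle 0.7 [258.4, 132.9] [598.564971    85.96955224  85.        ]
```

View pics/w6.png

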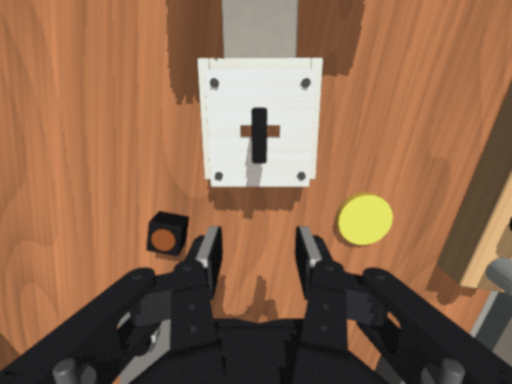

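The wing stands upright across the slot, at (259,135) over a slot at (240–280, 131). One quick height check, then I'll hand in.

```bash
python3 - <<'E'
from h import *
im=cv2.imread('pics/w6.png');m=im.max(2)<60;m[:90]=0;m[180:]=0;m[:,:225]=0;m[:,295:]=0
l=cv2.connectedComponentsWithStats(m.astype(np.uint8));k=1+l[2][1:,4].argmax();print(l[2][k])
for dz in(-10,-6,-3,0,3): r=fit('wrist',l[1]==k,[600,84,170],42,12,71+dz,99+dz);print(dz,r.x,r.fun)
E
```

```text
[252 109  15  54 702]
-10 [598.94994925  83.17071731 173.01152236] -0.8041237113402062
-6 [599.30389893  83.187333   174.83771737] -0.7782705099778271
-3 [598.375  83.875 173.875] -0.7436440677966102
0 [599.65808249  84.29972647 175.4201153 ] -0.7267080745341615
3 [599.78512231  83.33484797 175.2541438 ] -0.7083753784056509
```

```bash
python3 - <<'E'
from h import *
im=cv2.imread('pics/w6.png').min(2).astype(int)
print('col259',im[100:116,259],im[156:172,259]);print('row115',im[115,246:274],'row155',im[155,246:274])
c,s=np.cos(1.74),np.sin(1.74)
for dz in(-9,-4,0):
    P=proj('wrist',box(600,84.2,1.74,42,12,71+dz,99+dz));print(dz,P.min(0).round(1),P.max(0).round(1),np.ptp(P,axis=0).round(1))
E
```

```text
col259 [225 225 224 227 227 223 199 140  77  42  32  32  31  33  33  32] [ 29  34  32  26  28  36  52  88 124 143 149 149 150 151 150 150]
row115 [231 230 230 226 203 144  76  38  35  34  33  30  35  32  33  34  31  35
  34  44  85 154 210 227 228 228 228 227] row155 [199 171 157 151 139 108  66  36  30  33  30  32  31  33  35  29  36  32
  36  63 124 184 220 228 227 228 228 228]
-9 [251.9 107.7] [267.8 162.6] [15.9 54.9]
-4 [251.8 107.8] [268. 164.] [16.3 56.2]
0 [251.6 107.8] [268.2 165. ] [16.6 57.2]
```

```bash
python3 -c "
from bench import env
print(env.job_done())"
```

```text
the job is handed in; nothing more can be done
None
```

I put the toggle through the slot, pressed it down, gave it a quarter turn and let it go. It stands upright across the slot and the job is handed in; wrist force readings stayed around 6 N or less. The camera was too coarse to confirm the sprung-up height, and no verdict came back.

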